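# Gauge a drilled porcelain backplate and show its underside to the inspection camera

## Task

Take the porcelain backplate with the pink flowers out of the blue tray, keep it painted side up, and check its hole by sliding it over the steel gauge pin fully down onto the brass shoulder. Then lift it off and hold its underside up to the small tilted inspection camera: centred and square in front of the lens, 60 mm away from it, with the plate's long side along the long side of the camera head (the line between its white marks). Finish still holding it there, motionless; leave the other two plates, the jar, the brush and the camera's tilt as they are.

Things in the scene. Friction and masses are not known exactly. Their poses are not given: they have to be found in the camera images.
- pink_plate: loose white porcelain plate, pink flowers on top, about 75 g: 42 mm wide, 73 mm long with round end lobes, 10 mm thick, 11 mm through hole in the middle; the middle 44 mm of its length has straight sides 42 mm apart. Origin: hole centre at the underside; x along the length, y across the width, z out of the painted face. It starts on a cork pad (36 x 26 mm), its underside 21 mm above the table
- tray: fixed low blue china tray, 160 mm (its x) by 300 mm (its y), walls 24 mm high and 5 mm thick, floor 5 mm above the table; three cork pads 95 mm apart along its y carry the three plates, in any order, each with its length roughly along the tray's y. Origin: centre of its underside
- gauge: fixed go-gauge: round steel foot (radius 35 mm, 8 mm thick), brass post of radius 11 mm up to the shoulder 45 mm above the table, then a steel pin 9 mm in diameter for 22 mm, tapering over a further 10 mm to a 3 mm tip, 77 mm above the table. Origin: on the pin axis at the table; z up
- shoulder (a point): centre of the brass shoulder on the pin's axis, 45 mm above the table, where the plate's underside comes to rest
- camera_head: grey camera box, 56 mm (its x) x 36 x 50 mm, black lens barrel of radius 17 mm on top, in a fork (arms to 69 mm above the table) on a fixed 90 mm black foot. Its stiff tilt hinge, along x, 60 mm above the table, leans the lens 10 to 25 degrees roughly towards the robot. Origin: on the hinge; z: where the lens looks; x: level, the long side, marked by two white bars beside the lens
- lens (a point): centre of the lens front, 40 mm from camera_head's origin along its z; axes as camera_head
- focus (a point): point in the air 60 mm in front of the lens on its line of sight (100 mm from camera_head's origin); axes as camera_head
- blue_plate: porcelain knob backplate, same shape and size as pink_plate but with blue flowers; leave it alone
- yellow_plate: porcelain knob backplate, same shape and size as pink_plate but with yellow flowers; leave it alone
- jar: amber glass jar, 60 mm across, 90 mm tall, behind the work; leave it alone
- brush: brush, 180 mm long, lying at the robot's right, length roughly along y; leave it alone
There are look-alikes about, which are no part of the job. Leave any green or purple look-alike of the part that bears camera_head alone.

How it is judged:
By the outcome, as a careful person would: the job done as asked, in the order asked, and still so for the second after the job is handed in, while the arm keeps its last pose, push and grip.
It also fails if it takes over 51 s, if anything falls off the work surface, if the arm or the gripper's body presses on something with over 40 N, if the wrist force passes 120 N, or if a joint passes its speed limit or range.

## Robot

A 7-joint arm with a two-finger parallel gripper is mounted at the origin on the work surface. World frame = base frame: x ahead of the robot, y to its left, z up, the work surface at z = 0. Lengths are in mm, angles in rad, forces in N, time in s.
With the tool pointing down it reaches from about 350 to 900 mm from the base axis. Payload 7.2 kg.
Tool frame: the origin (TCP) lies at the very end of the fingers, on their centre line; the grasp point (between the pads) lies 19 mm behind it (ctrl.pinch_z is the distance from the TCP to the grasp point, in mm); z points along the fingers, y is the line along which they close (so a half turn about z gives the same grasp; the last joint's range is limited). The gripper opens to 88 mm and grips with 3 to 60 N. Pads are 20 mm wide; open, the fingers measure 115 mm over their backs; the gripper's body (75 mm by 178 mm) begins 61 mm behind the grasp point.
Start: joints at [1.196, 0.411, -0.013, 1.596, 0.006, 1.134, -0.082], TCP at [188.744, -595.823, 222.653] pointing down, gripper open.
Joint ranges: [-2.95, 2.95], [-0.29, 1.99], [-1.47, 1.44], [0.14, 2.54], [-1.03, 4.17], [0.13, 1.85], [-2.86, 2.86]. Speed limits (rad/s): [2.39, 2.39, 3.01, 3.01, 3.14, 3.14, 3.14].

## Interface

Orientations are given as a rotation vector (axis times angle).
In Python, from plant import read_state, eyes, ctrl gives the robot as it stands.
- The arm moves only by the tool move_arm, never from a script. Its argument "steps" is a list that holds one entry, the list of rows, each a list of 4 numbers: the shift along the tool's x, y, z in cm, then the turn about the tool's z in rad. A call has 1 to 8 rows; each row is the pose to reach, as a shift and turn from the pose commanded when the call began, along the tool's axes at that moment; what a row does not reach only later rows make up. A row lasts 1/10 s, in which the tool goes at most 50 mm and 8.59 degrees, less where a joint would pass 70% of its speed; a pose out of reach is approached as far as the arm can. A call with a gripper value outside its range is refused whole. "gripper" is the finger opening in cm, from 0 to 8.78, set as the call begins (left out, the last holds). The fingers move at their own pace and stop on an object; "squeeze" is the grip in N (left out, the last holds). Time passes only in rows, so rows that repeat a pose let the fingers close. It gives the time, the measured TCP pose, the force, the opening and the grip force at its end, in the units of the state.
- read_state(): the state, without advancing time (a new reading comes with each control period).
- eyes.snapshot(name): name is "side" or "top" or "wrist"; returns a dict with "frame" (420x560x3 uint8, red, green, blue), "fx", "fy", "cx", "cy" (pixels), "k1" (the pictures are not rectified: a ray, as slopes to the right and down, at radius r is drawn at 1 + k1 r^2 times it, then the intrinsics apply), "eye" and "rotation" of the camera in the world; the wrist camera has in their place "mount" (4x4, takes a point from camera to tool coordinates, whose origin is the TCP and whose axes are the flange's). Camera axes: x right, y up, looking along -z (the intrinsics and any distortion apply to the point x, -y, -z); pixel columns grow to the right and rows downward; lengths in mm; the calibration is good to about 2 mm. A picture is of the moment at which its call begins: read the wrist's pose just before it. There is no depth.
- ctrl.finish_job(): hands the job in; it is judged then, once.
The state is a dict: "t": time; "joint_positions": joint angles; "qd": joint speeds; "joint_torque": joint torques, N m; "eef_pos": TCP position; "tool_rot": TCP orientation; "force": force on the tool from outside, world axes, zero at the start; "moment": the same for the moment, N m; "grip_width": finger opening in mm; "finger_force": force on a finger pad.
Only numpy, scipy, OpenCV 4.12 (cv2) and the standard library are available. Lean on these libraries where they do the work, as an engineer would, in place of code of your own. Each camera call takes 0.05 s, during which the arm holds its last target. There are 200 camera calls.

## Working session

There is one attempt and no reset: what is moved stays moved. The work goes in short steps, Python scripts to look and compute and a tool call to move; the robot and the scene stay as the last step left them, time stands still between calls to the robot, and variables do not carry over. Pictures are saved under pics/ and viewed, at most 10 in all, crops included, and the job is handed in when it is done.

Besides the shell and the picture viewer there is one more tool, called after "Call:" as name(argument=value, ...) on one line, values as JSON. move_arm: Moves the arm, as the interface text tells. Its arguments: {"type":"object","properties":{"steps":{"type":"array"},"gripper":{"type":"number"},"squeeze":{"type":"number"}},"required":["steps"]}

```bash
mkdir -p pics; ls
python3 - <<'E'
from plant import read_state, eyes, ctrl
import cv2, pickle
S={}
for n in ("side","top"):
    s=eyes.snapshot(n); S[n]=s
    cv2.imwrite(f"pics/{n}0.png",s["frame"][:,:,::-1])
    print(n,{k:v for k,v in s.items() if k!="frame"})
pickle.dump(S,open("s0.pkl","wb"))
print(read_state(),ctrl.pinch_z)
E
```

```text
pics
side {'fx': 493.40426701334945, 'fy': 493.40426701334945, 'cx': 273.325173342232, 'cy': 210.04137025384154, 'k1': -0.09515855627322327, 'eye': array([ 226.61579374, 1049.00814759,  932.68661767]), 'rotation': array([ 0.17975573, -1.35530583, -2.56354778])}
top {'fx': 496.7805042069432, 'fy': 496.7805042069432, 'cx': 284.5200538325444, 'cy': 200.60307091747512, 'k1': -0.13269901244482776, 'eye': array([ 462.22628889, -119.97655484, 1436.11900124]), 'rotation': array([ 0.06756941, -0.03007453, -1.55486481])}
{'t': 0.1, 'joint_positions': array([ 1.19577931,  0.41182356, -0.01271532,  1.59693389,  0.00559689,
        1.13428922, -0.0822097 ]), 'qd': array([-0.00015708, -0.00293274,  0.00033261, -0.00146111,  0.00087206,
       -0.00118651,  0.00266531]), 'joint_torque': array([ 2.83827438e-03, -5.89102221e+01,  6.43824711e-01, -2.91710114e+01,
       -5.37880347e-02,  1.45359419e-02,  3.42334340e-05]), 'eef_pos': array([ 188.60007373, -595.40233102,  221.90170532]), 'tool_rot': array([-3.10332608e+00, -4.79872360e-01,  4.88013384e-04]), 'force': array([0.10783609, 0.53117346, 1.02759507]), 'moment': array([-0.04039264,  0.0651398 ,  0.02071926]), 'finger_force': 0.0, 'grip_width': 87.72224240867978} 18.700000000000003
```

View pics/top0.png

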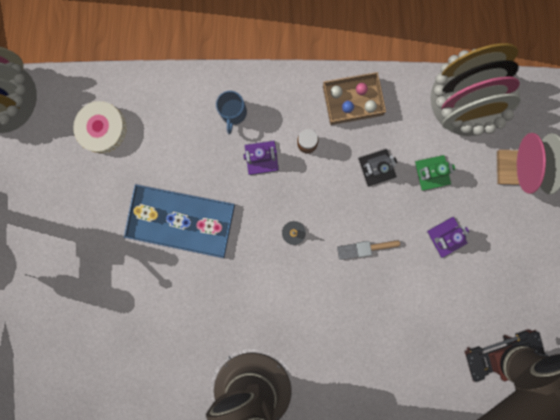

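View pics/side0.png

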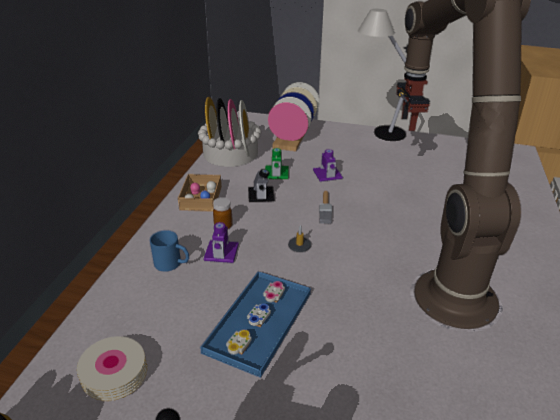

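The top view shows the plates as yellow (145,213), blue (178,220) and pink (209,226). The gauge is at (294,232). The camera candidates are black foot (378,167), green (433,172), and purple (261,157) and (447,237). The black-foot one fits the description, and the green and purple ones are look-alikes. I'll confirm with enlarged crops.

```bash
cat > h.py <<'E'
import numpy as np, cv2, pickle
from scipy.spatial.transform import Rotation as R
def ray(s,u,v):
    xd=np.array([(u-s["cx"])/s["fx"],(v-s["cy"])/s["fy"]]); x=xd.copy()
    for _ in range(20): x=xd/(1+s["k1"]*(x@x))
    d=np.array([x[0],-x[1],-1.]); 
    return d/np.linalg.norm(d)
def pose(s,st=None):
    if "eye" in s: return np.array(s["eye"]),R.from_rotvec(s["rotation"])
    M=np.array(s["mount"]); T=R.from_rotvec(st["tool_rot"])
    return st["eef_pos"]+T.apply(M[:3,3]), T*R.from_matrix(M[:3,:3])
def onz(s,u,v,z,st=None):
    e,r=pose(s,st); d=r.apply(ray(s,u,v)); return e+d*(z-e[2])/d[2]
def proj(s,p,st=None):
    e,r=pose(s,st); q=r.inv().apply(np.asarray(p,float)-e); x=q[...,0]/-q[...,2]; y=-q[...,1]/-q[...,2]
    f=1+s["k1"]*(x*x+y*y); return np.stack([x*f*s["fx"]+s["cx"],y*f*s["fy"]+s["cy"]],-1)
def tri(obs):
    A=np.zeros((3,3));b=np.zeros(3)
    for s,u,v in obs:
        e,r=pose(s); d=r.apply(ray(s,u,v)); P=np.eye(3)-np.outer(d,d); A+=P;b+=P@e
    p=np.linalg.solve(A,b); return p,[proj(s,p)-[u,v] for s,u,v in obs]
def crop(im,u,v,w,h,k):
    c=cv2.resize(im[v:v+h,u:u+w],None,fx=k,fy=k,interpolation=cv2.INTER_CUBIC)
    for i in range(0,w,10): cv2.line(c,(i*k,0),(i*k,5),(0,255,255),1); cv2.putText(c,str(u+i),(i*k,14),0,.33,(0,255,255),1)
    for i in range(10,h,10): cv2.line(c,(0,i*k),(5,i*k),(0,255,255),1); cv2.putText(c,str(v+i),(6,i*k+4),0,.33,(0,255,255),1)
    return c
E
python3 - <<'E'
from h import *
S=pickle.load(open("s0.pkl","rb")); t=S["top"]["frame"][:,:,::-1].copy(); d=S["side"]["frame"][:,:,::-1].copy()
a=np.hstack([crop(t,180,200,50,37,8),crop(t,355,140,50,37,8)])
b=np.hstack([crop(t,270,215,50,37,8),crop(d,240,163,50,37,8)])
cv2.imwrite("pics/c1.png",np.vstack([a,b]))
E
```

```text
(no output)
```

View pics/c1.png

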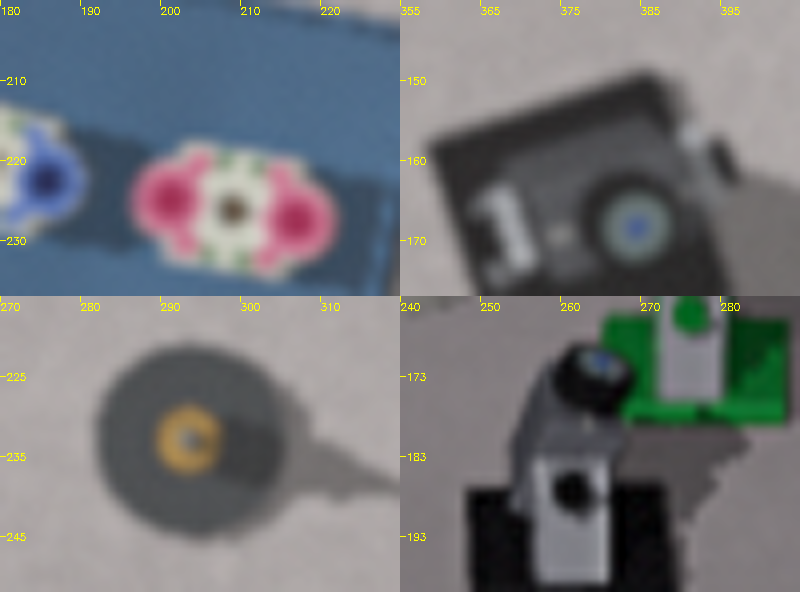

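The crop confirms it: the pink plate is at (209,226), with neighbour blue (185,222). The gauge pin is at about (294,232) and the camera on the black foot at (380,163), separate from the green one. Next I'll work out rough positions.

Run:
```python
from h import *
from plant import eyes, read_state
S=pickle.load(open("s0.pkl","rb")); t,d=S["top"],S["side"]
np.set_printoptions(precision=1,suppress=True)
for n,u,v,z in [("pink lobeL",201,225,31),("pink hole",208.8,226,31),("pink lobeR",217,227.5,31),("blue",178,220,31),("yellow",145.5,213,31),("foot",293.7,233,8),("shoulder",293.5,233,45),("lens",383.5,168.5,98)]:
    print(n,onz(t,u,v,z))
print(tri([(t,383.5,168.5),(d,264,171.5)]))  # lens
s=eyes.snapshot("wrist"); st=read_state()
print({k:v for k,v in s.items() if k!="frame"})
T=R.from_rotvec(st["tool_rot"]).as_matrix(); print(T)
h=onz(t,208.8,226,31)
print("to hole, tool axes",T.T@(h-st["eef_pos"]))
```

```text
pink lobeL [476.5 151.2  31. ]
pink hole [474.1 128.7  31. ]
pink lobeR [470.2 105.1  31. ]
blue [489.6 218.2  31. ]
yellow [508.  314.2  31. ]
foot [ 458.3 -112.9    8. ]
shoulder [ 458.4 -112.6   45. ]
lens [ 636.7 -354.5   98. ]
(array([ 639.3, -354.7,   94.2]), [array([-0.2, -0.8]), array([0.6, 0.1])])
{'fx': 377.80986515829227, 'fy': 377.80986515829227, 'cx': 285.14716038859785, 'cy': 210.58665617511883, 'k1': -0.0006488674831643798, 'mount': array([[  -0. ,    1. ,    0.3,   74. ],
       [   1. ,    0. ,    0. ,    0.8],
       [  -0. ,    0.3,   -1. , -162.4],
       [   0. ,    0. ,    0. ,    1. ]])}
[[ 1.   0.3 -0. ]
 [ 0.3 -1.   0. ]
 [-0.  -0.  -1. ]]
to hole, tool axes [ 490.9 -603.9  191.7]
```

Call:
move_arm(steps=[[[49.1,-60.4,5,-1.1],[49.1,-60.4,5,-1.1],[49.1,-60.4,5,-1.1],[49.1,-60.4,5,-1.1],[49.1,-60.4,5,-1.1],[49.1,-60.4,5,-1.1],[49.1,-60.4,5,-1.1],[49.1,-60.4,5,-1.1]]], gripper=6.5, squeeze=15)

```text
t: 0.95
eef_pos: [335.4, -222.7, 197.0]
tool_rot: [2.39, 2.038, -0.0]
force: [2.1, -1.6, -0.0]
grip_width: 65.2
finger_force: 0.0
```

```bash
cat >> h.py <<'E'
def goto(p,yaw):
    "cm shift and turn for TCP target p, tool-x world yaw"
    from plant import read_state
    st=read_state(); T=R.from_rotvec(st["tool_rot"]).as_matrix(); y=np.arctan2(T[1,0],T[0,0])
    w=(-(yaw-y)+np.pi)%(2*np.pi)-np.pi
    print("pos",st["eef_pos"].round(1),"yaw",round(y,4),"j",st["joint_positions"].round(2),"t",st["t"],"| shift cm",(T.T@(np.array(p)-st["eef_pos"])/10).round(3),"turn",round(w,4))
E
python3 -c "
from h import *
goto([474,129,115],1.41)"
```

```text
pos [ 335.4 -222.7  197. ] yaw 1.412 j [ 0.88  0.08 -0.43  2.11  0.04  0.96  0.27] t 0.95 | shift cm [36.918  8.121  8.18 ] turn 0.002
```

Call:
move_arm(steps=[[[36.9,8.1,6,0],[36.9,8.1,6,0],[36.9,8.1,6,0],[36.9,8.1,6,0],[36.9,8.1,6,0],[36.9,8.1,6,0],[36.9,8.1,8.2,0],[36.9,8.1,8.2,0]]])

```text
t: 1.75
eef_pos: [475.9, 129.2, 114.2]
tool_rot: [-2.394, -2.033, -0.001]
force: [0.3, -1.2, 0.7]
grip_width: 65.2
finger_force: 0.0
```

```bash
cat >> h.py <<'E'
def wrist(name):
    from plant import read_state,eyes
    st=read_state(); s=eyes.snapshot("wrist"); pickle.dump((s,st),open(name+".pkl","wb"))
    cv2.imwrite(f"pics/{name}.png",s["frame"][:,:,::-1]); print(st["t"],st["eef_pos"],st["qd"].round(3),st["force"].round(2)); return s,st
E
python3 -c "
from h import *
wrist('w1')"
```

```text
1.75 [475.91627311 129.17804306 114.19242641] [-0.793  0.557  0.141 -0.309  0.422 -0.102 -0.871] [ 0.28 -1.25  0.74]
```

View pics/w1.png

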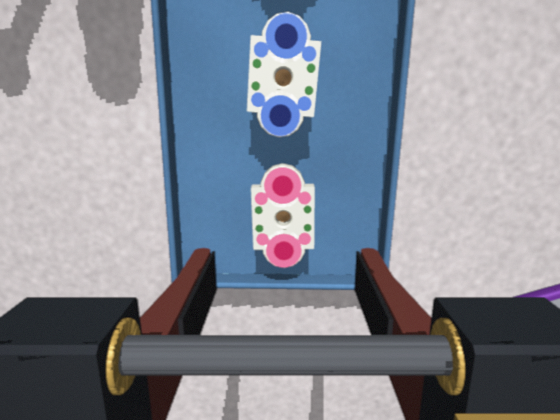

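The wrist view shows the pink plate with its hole at (283.5,217) and lobes at (282.5,184) and (283,250). The body corners are (252,185), (314,185), (313,248) and (252,249).

Run:
```python
from h import *
np.set_printoptions(precision=1,suppress=True)
s,st=wrist('w2')
old,ost=pickle.load(open('w1.pkl','rb'))
for ss,tt in ((old,ost),(s,st)):
    # refine: dark hole centroid & plate mask
    im=cv2.cvtColor(ss["frame"],cv2.COLOR_RGB2HSV).astype(int); 
    m=((im[...,0]<95)|(im[...,0]>125)|((im[...,1]<60)))
    m[:, :240]=0; m[:,330:]=0; m[:150]=0; m[275:]=0
    n,l,stt,c=cv2.connectedComponentsWithStats(m.astype(np.uint8)); k=1+np.argmax(stt[1:,4])
    pts=np.argwhere(l==k)[:,::-1].astype(np.float32); r=cv2.minAreaRect(pts); print(stt[k],c[k],r)
    bx=cv2.boxPoints(r); W=[onz(ss,*p,31,tt)[:2] for p in bx]; print(np.array(W), np.linalg.norm(np.diff(W,axis=0),axis=1))
    ctr=np.mean(W,0); d=W[1]-W[0] if np.linalg.norm(W[1]-W[0])>55 else W[2]-W[1]
    print("centre",ctr,"angle",np.arctan2(d[1],d[0]).round(3), "hole",onz(ss,283.5,217,31,tt))
goto([*ctr,11],1.41)
```

```text
1.8 [476.2 134.5 112.6] [ 0.1 -0.1 -0.   0.1 -0.1  0.   0.2] [ 1.3  4.8 -1.2]
[ 251  163   64  105 5459] [282.8 215.4] ((282.5, 215.0), (104.0, 63.0), 90.0)
[[458.9 168.6]
 [499.5 161.8]
 [488.9  88.8]
 [445.   96.1]] [41.1 73.8 44.5]
centre [473.1 128.8] angle -1.715 hole [473.8 128.8  31. ]
[ 252  172   64  103 5427] [283.7 223.7] ((283.4999694824219, 222.99996948242188), (101.99998474121094, 62.99999237060547), 90.0)
[[458.7 168.4]
 [499.3 161.9]
 [489.2  89.9]
 [445.4  97. ]] [41.1 72.7 44.4]
centre [473.1 129.3] angle -1.71 hole [474.  134.9  31. ]
pos [475.1 131.6 113.3] yaw 1.4132 j [ 0.2  0.4 -0.7  2.   0.3  0.8 -0.8] t 1.85 | shift cm [-0.3 -0.1 10.2] turn 0.0032
```

Call:
move_arm(steps=[[[0,0,3.5,0],[0,0,6,0],[0,0,7,0],[0,0,7,0],[0,0,7,0]]])

```text
t: 2.35
eef_pos: [475.9, 126.1, 45.9]
tool_rot: [2.396, 2.031, 0.001]
force: [-0.2, 0.6, -0.2]
grip_width: 65.1
finger_force: 0.0
```

```bash
python3 -c "
from h import *
wrist('w3'); goto([473.6,129,11],1.425)"
```

```text
2.35 [475.8601839  126.10790149  45.8852748 ] [ 0.003 -0.012 -0.006 -0.008  0.    -0.001 -0.003] [-0.19  0.58 -0.25]
pos [476.2 126.3  46.2] yaw 1.4063 j [ 0.11  0.5  -0.59  2.05  0.42  0.71 -0.91] t 2.4 | shift cm [ 0.225 -0.306  3.521] turn -0.0187
```

View pics/w3.png

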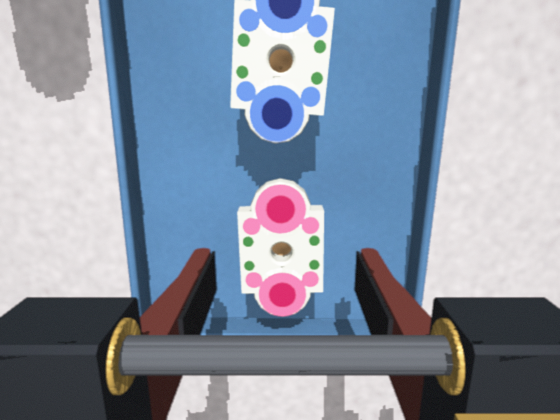

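Hole at (281.5,251), and the plate sits between the open fingers. I'll compute the remaining shift.

```bash
python3 -c "
from h import *
s,st=pickle.load(open('w3.pkl','rb'))
p=onz(s,281.5,251,31,st); print(p, onz(s,239,208,31,st),onz(s,239,291,31,st),onz(s,323,208,31,st),onz(s,324,291,31,st))
goto([p[0],p[1],11],1.425)"
```

```text
[473.42433176 128.65967715  31.        ] [456.79520008 154.25957376  31.        ] [447.88529703 110.34266495  31.        ] [497.15096735 147.45879746  31.        ] [491.45596804 102.98358862  31.        ]
pos [476.2 126.3  46.2] yaw 1.4063 j [ 0.11  0.5  -0.59  2.05  0.42  0.71 -0.91] t 2.4 | shift cm [ 0.188 -0.318  3.52 ] turn -0.0187
```

Call:
move_arm(steps=[[[0.19,-0.32,1.5,0],[0.19,-0.32,3,0],[0.19,-0.32,3.5,0],[0.19,-0.32,3.5,0],[0.19,-0.32,3.5,0]]])

```text
t: 2.9
eef_pos: [473.2, 128.9, 10.9]
tool_rot: [2.396, 2.031, 0.002]
force: [-0.7, 0.4, 0.2]
grip_width: 64.8
finger_force: 0.0
```

Call:
move_arm(steps=[[[0,0,0,0],[0,0,0,0],[0,0,0,0],[0,0,0,0],[0,0,0,0]]], gripper=3.0, squeeze=20)

```text
t: 3.4
eef_pos: [472.8, 128.7, 10.3]
tool_rot: [2.396, 2.032, 0.001]
force: [0.1, 0.5, 4.4]
grip_width: 41.4
finger_force: 20.0
```

Call:
move_arm(steps=[[[0,0,-3,0],[0,0,-7,0],[-4,0.3,-10,0],[-9,0.8,-10,0],[-14,1.2,-10,0],[-19,1.6,-10,0],[-24,2,-10,0],[-28,2.4,-10,0]]])

```text
t: 4.2
eef_pos: [449.4, -154.3, 109.9]
tool_rot: [2.397, 2.03, -0.001]
force: [1.1, -0.2, -0.6]
grip_width: 42.0
finger_force: 20.0
```

Call:
move_arm(steps=[[[-2,0,0,0],[-2,0,0,0],[-2,0,0,0],[-2,0,0,0],[-2,0,0,0]]])

```text
t: 4.7
eef_pos: [447.5, -169.7, 110.1]
tool_rot: [-2.393, -2.035, -0.0]
force: [-1.0, 0.1, -1.1]
grip_width: 42.2
finger_force: 20.0
```

```bash
python3 -c "
from h import *
wrist('w4'); goto([458.4,-112.7,90],1.41)"
```

```text
4.7 [ 447.54434873 -169.66807002  110.05441137] [ 0.001 -0.001  0.004 -0.003  0.001  0.001  0.004] [-1.02  0.1  -1.08]
pos [ 447.5 -169.9  110.1] yaw 1.4091 j [ 0.75  0.37 -0.59  2.03  0.28  0.82 -0.16] t 4.75 | shift cm [5.817 0.154 2.006] turn -0.0009
```

View pics/w4.png

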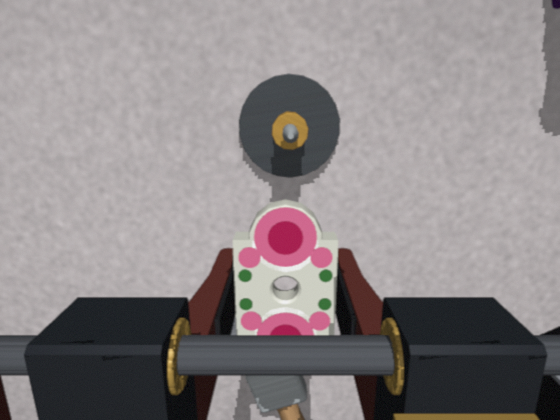

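Pin seen at (290,130) with the foot circle centred at (289.5,126). The plate hole is at (286,287), gripped squarely.

```bash
python3 - <<'E'
from h import *
np.set_printoptions(precision=1,suppress=True)
s,st=pickle.load(open('w4.pkl','rb'))
im=cv2.cvtColor(s["frame"],cv2.COLOR_RGB2HSV).astype(int)
br=((im[...,0]<30)&(im[...,1]>120)&(im[...,2]>100)).astype(np.uint8); br[:90]=0; br[170:]=0; br[:,:250]=0;br[:,330:]=0
ys,xs=np.nonzero(br); (cx,cy),r=cv2.minEnclosingCircle(np.stack([xs,ys],1).astype(np.float32)); print("brass",cx,cy,r)
g=s["frame"].mean(2); m=(g<95).astype(np.uint8); m[:60]=0;m[165:]=0;m[:,:225]=0;m[:,355:]=0
ys,xs=np.nonzero(m); print("foot x",xs.min(),xs.max(),"top",ys.min())
z=st["eef_pos"][2]
print("shoulder",onz(s,cx,cy,45,st),"foot",onz(s,(xs.min()+xs.max())/2,126,8,st),onz(s,289.5,ys.min(),8,st))
print("hole",onz(s,286,287,z+20.7,st),"tcp",st["eef_pos"])
print("edges at mid", onz(s,236,287,z+20.7,st),onz(s,335,287,z+20.7,st))
E
python3 -c "
from h import *
s,st=pickle.load(open('w4.pkl','rb'))
cv2.imwrite('pics/c2.png',np.hstack([crop(s['frame'][:,:,::-1].copy(),235,70,110,110,3),crop(s['frame'][:,:,::-1].copy(),230,200,110,110,3)]))"
```

```text
brass 289.7025451660156 130.2341766357422 18.83089256286621
foot x 239 338 top 75
shoulder [ 458.7 -112.5   45. ] foot [ 458.4 -112.1    8. ] [464.4 -79.7   8. ]
hole [ 447.  -169.   130.8] tcp [ 447.5 -169.7  110.1]
edges at mid [ 426.5 -165.6  130.8] [ 467.  -172.3  130.8]
```

View pics/c2.png

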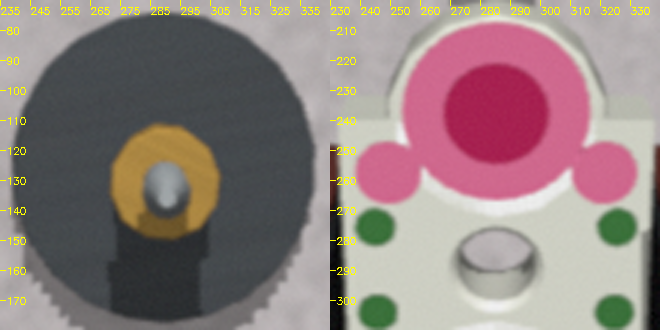

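Call:
move_arm(steps=[[[3,0.1,0,0],[5.74,0.24,0,0],[5.74,0.24,2,0],[5.74,0.24,3.5,0],[5.74,0.24,3.5,0],[5.74,0.24,3.5,0]]])

```text
t: 5.35
eef_pos: [459.1, -114.3, 75.2]
tool_rot: [-2.394, -2.033, 0.0]
force: [0.0, -1.0, 0.5]
grip_width: 41.8
finger_force: 20.0
```

Run:
```python
from h import *
from plant import eyes
np.set_printoptions(precision=2,suppress=True)
s,st=wrist('w5'); z=st["eef_pos"][2]
im=s['frame'][:,:,::-1].copy()
p=eyes.snapshot("side"); q=proj(p,[458.6,-112.8,80]).astype(int); print(q)
cv2.imwrite('pics/c3.png',np.hstack([crop(im,235,235,100,100,4),crop(p['frame'][:,:,::-1].copy(),q[0]-25,q[1]-25,50,50,8)]))
goto([459.1,-113.3,34.3],1.41)
```

```text
5.35 [ 459.06 -114.31   75.19] [ 0.01 -0.01 -0.   -0.01 -0.    0.    0.  ] [ 0.01 -0.98  0.55]
[300 223]
pos [ 459.5 -114.8   75.7] yaw 1.407 j [ 0.62  0.42 -0.58  2.07  0.33  0.74 -0.34] t 5.45 | shift cm [ 0.14 -0.07  4.14] turn -0.003
```

View pics/c3.png

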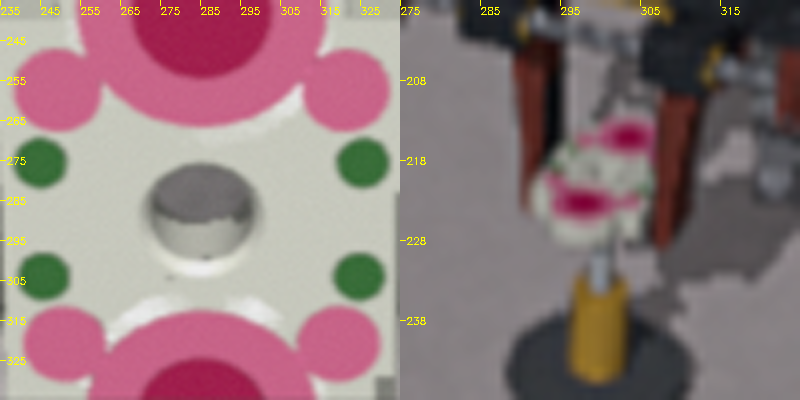

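The plate is just above the pin, with the pin tip under the hole. I'll descend gently while watching the force.

Call:
move_arm(steps=[[[0.1,-0.05,0.4,0],[0.1,-0.05,0.9,0],[0.1,-0.05,1.3,0],[0.1,-0.05,1.7,0],[0.1,-0.05,2,0],[0.1,-0.05,2,0]]])

```text
t: 6.05
eef_pos: [458.7, -113.6, 54.6]
tool_rot: [-2.395, -2.032, -0.0]
force: [0.0, 1.1, -1.3]
grip_width: 41.7
finger_force: 20.0
```

Call:
move_arm(steps=[[[0,0,0.4,0],[0,0,0.8,0],[0,0,1.2,0],[0,0,1.6,0],[0,0,1.8,0],[0,0,1.8,0]]])

```text
t: 6.65
eef_pos: [458.8, -113.6, 36.7]
tool_rot: [-2.395, -2.032, -0.001]
force: [2.6, 1.7, -3.2]
grip_width: 42.0
finger_force: 20.0
```

Call:
move_arm(steps=[[[0,0,0.1,0],[0,0,0.2,0],[0,0,0.3,0],[0,0,0.35,0],[0,0,0.35,0]]])

```text
t: 7.15
eef_pos: [459.0, -113.7, 34.2]
tool_rot: [2.395, 2.032, 0.0]
force: [-0.2, 4.1, 9.8]
grip_width: 41.9
finger_force: 20.0
```

Contact with the shoulder: 9.8 N and the underside at about 45 mm. Because the tool can't tilt, I'll release here and regrasp lengthwise. The plate can then pivot about its long axis to match the camera's tilt.

Call:
move_arm(steps=[[[0,0,0,0],[0,0,0,0],[0,0,0,0],[0,0,-1,0],[0,0,-3.5,0],[0,0,-4.5,0],[0,0,-4.5,0]]], gripper=8.7)

```text
t: 7.85
eef_pos: [459.7, -114.3, 80.0]
tool_rot: [2.394, 2.03, 0.002]
force: [-0.5, 0.5, -0.1]
grip_width: 87.0
finger_force: 0.0
```

Call:
move_arm(steps=[[[0,0,0,0.8],[0,0,0,0.8],[0,0,0,0.8],[0,0,0,0.8],[0,0,0,0.8],[0,0,0,0.8],[0,0,0,0.8]]])

```text
t: 8.55
eef_pos: [458.2, -113.9, 77.9]
tool_rot: [-2.998, -0.938, 0.001]
force: [-0.6, -1.1, -0.6]
grip_width: 87.2
finger_force: 0.0
```

Call:
move_arm(steps=[[[0,0,0,0.77],[0,0,0,0.77],[0,0,0,0.77],[0,0,0,0.77],[0,0,0,0.77],[0,0,0,0.77],[0,0,0,0.77],[0,0,0,0.77]]])

```text
t: 9.35
eef_pos: [458.5, -113.8, 78.3]
tool_rot: [3.132, -0.25, -0.0]
force: [0.2, -0.3, -0.0]
grip_width: 86.9
finger_force: 0.0
```

```bash
python3 -c "
from h import *
wrist('w6'); goto([458.6,-112.8,32],-0.16)"
```

```text
9.35 [ 458.51747862 -113.8291111    78.32259234] [ 0.003 -0.001 -0.001 -0.    -0.002  0.001 -0.013] [ 0.23 -0.34 -0.04]
pos [ 458.6 -113.9   78.4] yaw -0.1601 j [ 0.32  0.36 -0.22  2.09  0.12  0.7  -1.7 ] t 9.4 | shift cm [-0.013 -0.108  4.636] turn -0.0001
```

View pics/w6.png

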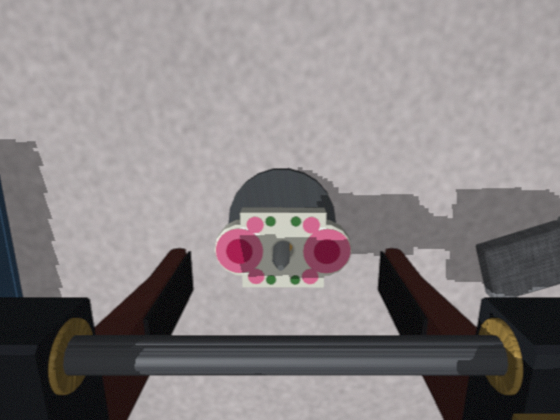

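The plate is seated flat on the shoulder with the pin through its hole at about (283,250). Its lobe ends are at (216,251) and (351,251), lying along the finger closing line.

```bash
python3 -c "
from h import *
s,st=pickle.load(open('w6.pkl','rb'))
for p in [(283.5,251),(239.5,251),(327.5,251),(216,251),(351,251),(283,212),(283,280)]: print(p,onz(s,*p,55,st).round(1))
p=onz(s,283.5,251,55,st); goto([p[0],p[1],32],-0.16)"
```

```text
(283.5, 251) [ 457.7 -114.1   55. ]
(239.5, 251) [461.4 -91.2  55. ]
(327.5, 251) [ 454. -137.   55.]
(216, 251) [463.4 -78.9  55. ]
(351, 251) [ 452.  -149.2   55. ]
(283, 212) [ 478.9 -117.3   55. ]
(283, 280) [ 441.2 -111.1   55. ]
pos [ 458.6 -113.9   78.4] yaw -0.1601 j [ 0.32  0.36 -0.22  2.09  0.12  0.7  -1.7 ] t 9.4 | shift cm [-0.08   0.032  4.636] turn -0.0001
```

Call:
move_arm(steps=[[[0,0,2,0],[0,0,4,0],[0,0,4.6,0],[0,0,4.6,0],[0,0,4.6,0]]])

```text
t: 9.9
eef_pos: [458.9, -113.9, 32.9]
tool_rot: [-3.131, 0.255, -0.0]
force: [-0.8, 0.4, 0.4]
grip_width: 87.3
finger_force: 0.0
```

Call:
move_arm(steps=[[[0,0,0,0],[0,0,0,0],[0,0,0,0],[0,0,0,0],[0,0,0,0]]], gripper=6.2, squeeze=14)

```text
t: 10.4
eef_pos: [459.3, -112.8, 33.1]
tool_rot: [-3.13, 0.254, -0.002]
force: [0.5, 5.8, 4.6]
grip_width: 72.6
finger_force: 14.0
```

Call:
move_arm(steps=[[[0,0,-1,0],[0,0,-2.5,0],[0,0,-4.5,0],[0,0,-8,0],[2,4,-11,-0.1],[4.5,8,-11.7,-0.2],[6.5,12,-11.7,-0.3],[8.8,16,-11.7,-0.4]]])

```text
t: 11.2
eef_pos: [519.6, -288.6, 150.5]
tool_rot: [3.117, 0.377, 0.001]
force: [0.5, 0.1, -0.4]
grip_width: 72.7
finger_force: 14.0
```

Call:
move_arm(steps=[[[2.2,4.3,0,-0.06],[4,8,0,-0.12],[5,9.3,0,-0.12],[5,9.3,0,-0.12],[5,9.3,0,-0.12]]])

```text
t: 11.7
eef_pos: [589.2, -364.3, 148.9]
tool_rot: [-3.091, -0.557, 0.002]
force: [0.2, 0.2, -1.0]
grip_width: 72.2
finger_force: 14.0
```

```bash
python3 -c "
from h import *
wrist('w7'); goto([555,-386,150],.36)
s,st=pickle.load(open('w7.pkl','rb'));print(proj(s,[639,-354.5,94],st))"
```

```text
11.7 [ 589.15679974 -364.34821312  148.86558071] [-0.008 -0.024 -0.009  0.023 -0.002 -0.001 -0.001] [ 0.2   0.17 -1.  ]
pos [ 589.1 -363.9  149.2] yaw 0.3572 j [ 0.63  0.6  -0.23  1.48  0.15  1.08 -0.84] t 11.75 | shift cm [-3.969  0.878 -0.077] turn -0.0028
[298.27720375 145.85564893]
```

View pics/w7.png

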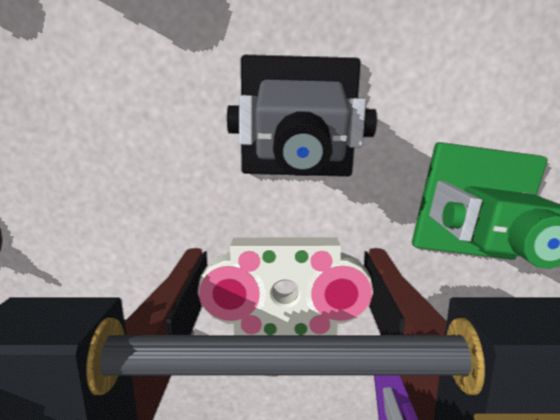

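The wrist view shows the black-foot camera with the lens centre at (302,152), hinge knobs at (233,119) and (372,122), and white bars at (264,136) and (341,139). The plate's hole is at (286,292) and it is held lengthwise. My viewing budget is now used up, so I'll use image code from here.

```bash
cat > camfit.py <<'E'
from h import *
from scipy.optimize import least_squares
def lensblob(s,guess,rad=14):
    im=cv2.cvtColor(s["frame"],cv2.COLOR_RGB2HSV).astype(int); f=s["frame"].astype(int)
    m=((f[...,2]-f[...,0]>70)&(f[...,2]>120)).astype(np.uint8)
    k=np.zeros_like(m); cv2.circle(k,tuple(int(round(g)) for g in guess),rad,1,-1); m*=k
    ys,xs=np.nonzero(m); return (xs.mean(),ys.mean(),len(xs)) if len(xs) else None
def head(p):
    hx,hy,yaw,th=p; X=np.array([np.cos(yaw),np.sin(yaw),0]); 
    lean=np.array([X[1],-X[0],0])
    if lean[0]>0: lean=-lean
    Z=np.cos(th)*np.array([0,0,1.])+np.sin(th)*lean
    return np.array([hx,hy,60.]),X,np.cross(Z,X),Z
E
python3 - <<'E'
from camfit import *
np.set_printoptions(precision=2,suppress=True)
s,st=pickle.load(open('w7.pkl','rb')); S=pickle.load(open("s0.pkl","rb"))
print(lensblob(s,(302,152)),lensblob(S["top"],(383.5,168.5),4),lensblob(S["side"],(264,171.5),4))
f=s["frame"].astype(int); 
for (u,v) in ((264,136),(341,139)):
    w=f[v-8:v+9,u-11:u+12].min(2); ys,xs=np.nonzero(w>175); print("bar",xs.mean()+u-11 if len(xs) else None,ys.mean()+v-8 if len(ys) else None,len(xs), xs.min()+u-11,xs.max()+u-11)
g=f.max(2)
for v in (119,123): print("dark cols row",v,[c for c in range(222,385) if g[v,c]<45])
for c in (233,372): print("dark rows col",c,[r for r in range(100,145) if g[r,c]<45])
for nm,p in (("kL",(233,119)),("kR",(371.5,122.5))): print(nm,onz(s,*p,60,st))
fc=[onz(s,*p,8,st) for p in ((242,56),(360,59),(353,175),(242,172))]; print("foot?",np.array(fc),np.mean(fc,0))
E
```

```text
(np.float64(302.35714285714283), np.float64(151.74107142857142), 112) None None
bar 263.6666666666667 135.83333333333334 36 259 269
bar 342.6363636363636 137.9090909090909 11 341 344
dark cols row 119 [228, 229, 230, 231, 232, 233, 234, 235, 236, 237, 283, 284, 285, 286, 287, 288, 289, 290, 291, 292, 293, 294, 295, 296, 297, 298, 299, 300, 301, 302, 303, 304, 305, 306, 307, 308, 309, 310, 311, 312, 313, 314, 315, 316, 317, 318, 319, 320, 321, 365, 366, 367, 368, 369, 370, 371, 372, 373, 374, 375]
dark cols row 123 [228, 229, 230, 231, 232, 233, 234, 235, 236, 237, 280, 281, 282, 283, 284, 285, 286, 287, 288, 289, 290, 291, 292, 293, 294, 295, 296, 297, 298, 299, 300, 301, 302, 303, 304, 305, 306, 307, 308, 309, 310, 311, 312, 313, 314, 315, 316, 317, 318, 319, 320, 321, 322, 323, 324, 365, 366, 367, 368, 369, 370, 371, 372, 373, 374, 375]
dark rows col 233 [106, 107, 108, 109, 110, 111, 112, 113, 114, 115, 116, 117, 118, 119, 120, 121, 122, 123, 124, 125, 126, 127, 128, 129, 130, 131, 132]
dark rows col 372 [110, 111, 112, 113, 114, 115, 116, 117, 118, 119, 120, 121, 122, 123, 124, 125, 126, 127, 128, 129, 130, 131, 132, 133, 134, 135]
kL [ 637.32 -311.14   60.  ]
kR [ 666.39 -396.04   60.  ]
foot? [[ 678.73 -297.35    8.  ]
 [ 707.4  -380.87    8.  ]
 [ 624.59 -410.58    8.  ]
 [ 595.6  -325.18    8.  ]] [ 651.58 -353.49    8.  ]
```

Run:
```python
from camfit import *
np.set_printoptions(precision=2,suppress=True)
s,st=pickle.load(open('w7.pkl','rb')); S=pickle.load(open("s0.pkl","rb"))
kL=onz(s,232.7,119.2,60,st);kR=onz(s,370.5,122.5,60,st);h=(onz(s,228,119,60,st)+onz(s,375.7,122.5,60,st))/2
d=kR-kL; yaw=np.arctan2(d[1],d[0]); print(h,yaw)
obs=[(s,st,302.36,151.74)]
for o in (obs,):
    r=least_squares(lambda q:[ (proj(s,head([h[0],h[1],yaw,q[0]])[0]+40*head([h[0],h[1],yaw,q[0]])[3]+q[1]*head([h[0],h[1],yaw,q[0]])[1],st)-[302.36,151.74])[i] for i in (0,1)],[.3,0]); print("tilt deg",np.degrees(r.x[0]),"x off",r.x[1])
th=r.x[0]; H,X,Y,Z=head([h[0],h[1],yaw,th])
print("axes",X,Y,Z,"lens",H+40*Z,"focus",H+100*Z)
L=H+40*Z
print("top",proj(S["top"],L),"exp 384.2,168.3; side",proj(S["side"],L),"exp 264.5,171.5")
for x in (-22,22): print("bar pred",proj(s,H+25*Z+x*X,st),"hinge top",proj(S["top"],H))
# plate now
z=st["eef_pos"][2]
print("hole",onz(s,286,292,z+22,st),"tcp",st["eef_pos"])
```

```text
[ 651.76 -353.35   60.  ] -1.2395642022367432
tilt deg 22.586361870934276 x off -0.7547277751150516
axes [ 0.33 -0.95  0.  ] [0.87 0.3  0.38] [-0.36 -0.12  0.92] lens [ 637.24 -358.35   96.93] focus [ 615.44 -365.84  152.33]
top [384.82 168.36] exp 384.2,168.3; side [265.52 170.43] exp 264.5,171.5
bar pred [266.05 138.25] hinge top [380.7  164.84]
bar pred [339.86 140.  ] hinge top [380.7  164.84]
hole [ 588.52 -365.65  170.87] tcp [ 589.16 -364.35  148.87]
```

Call:
move_arm(steps=[[[-3,0,0,0],[-6,0,0,0],[-6,0,0,0],[-6,0,0,0],[-6,0,0,0]]])

```text
t: 12.25
eef_pos: [534.5, -384.4, 150.1]
tool_rot: [3.091, 0.56, 0.002]
force: [1.0, 0.7, -0.0]
grip_width: 72.2
finger_force: 14.0
```

Run:
```python
from camfit import *
np.set_printoptions(precision=2,suppress=True)
s,st=pickle.load(open('w7.pkl','rb')); s2,st2=wrist('w8')
L0=np.array([637.2,-358.3,97])
b2=lensblob(s2,proj(s2,L0,st2)); print(b2,proj(s2,L0,st2))
def lensdisc(ss,c):  # greenish-grey glass disc
    f=ss["frame"].astype(int); g=f.max(2); m=(g>95).astype(np.uint8); k=np.zeros_like(m); cv2.circle(k,(int(c[0]),int(c[1])),24,1,-1); m*=k
    n,l,t,ce=cv2.connectedComponentsWithStats(m); i=l[int(c[1]),int(c[0])]
    p=np.argwhere(l==i)[:,::-1].astype(np.float32); return (t[i],cv2.fitEllipse(cv2.convexHull(p)))
print(lensdisc(s,(302,148 if 0 else 152)),lensdisc(s2,b2))
def resid(p):
    o=[]
    for ss,tt,b in ((s,st,(302.36,151.74)),(s2,st2,b2)): o+=list(proj(ss,p,tt)-b[:2])
    return o
r=least_squares(resid,L0); print("tri lens",r.x,r.fun)
# knobs in view2
f=s2["frame"].max(2).astype(int); H=[651.76,-353.35,60]
for p in ((637.5,-311.4,60),(666.2,-395.6,60)):
    u,v=proj(s2,np.array(p),st2).round().astype(int); print("knob pred",u,v,"cols",[c for c in range(u-14,u+15) if f[v,c]<45],"rows",[q for q in range(max(v-20,0),v+21) if f[q,u]<45])
```

```text
12.25 [ 534.48 -384.45  150.11] [-0.01  0.01 -0.   -0.01  0.   -0.    0.  ] [ 0.99  0.74 -0.  ]
(np.float64(304.23809523809524), np.float64(39.734693877551024), 147) [305.4   40.52]
(array([ 283,  134,   39,   35, 1069], dtype=int32), ((302.3263854980469, 150.95335388183594), (34.558494567871094, 38.81403350830078), 85.88237762451172)) (array([ 284,   17,   42,   45, 1463], dtype=int32), ((304.31591796875, 38.90769577026367), (41.319244384765625, 44.47704315185547), 12.05264949798584))
tri lens [ 637.14 -357.56   98.22] [ 0.08  0.   -0.07 -0.  ]
knob pred 231 21 cols [224, 225, 226, 227, 228, 229, 230, 231, 232, 233, 234, 235] rows [6, 7, 8, 9, 10, 11, 12, 13, 14, 15, 16, 17, 18, 19, 20, 21, 22, 23, 24, 25, 26, 27, 28, 29, 30, 31, 32, 33, 34, 35]
knob pred 376 25 cols [370, 371, 372, 373, 374, 375, 376, 377, 378, 379, 380, 381] rows [10, 11, 12, 13, 14, 15, 16, 17, 18, 19, 20, 21, 22, 23, 24, 25, 26, 27, 28, 29, 30, 31, 32, 33, 34, 35, 36, 37, 38, 39, 40]
```

Call:
move_arm(steps=[[[0,-4.5,0,0],[0.2,-9,0,0],[0.3,-13.5,0,0],[0.4,-18,0,0],[0.5,-22,1,0],[0.6,-26,3,0],[0.7,-28.2,5,0],[0.7,-28.2,6,0]]])

```text
t: 13.1
eef_pos: [440.8, -115.0, 88.6]
tool_rot: [-3.089, -0.567, 0.002]
force: [0.7, 0.2, -0.0]
grip_width: 72.3
finger_force: 14.0
```

```bash
cat > plate.py <<'E'
from h import *
from scipy.optimize import least_squares
def feats(ss):
    hsv=cv2.cvtColor(ss["frame"],cv2.COLOR_RGB2HSV).astype(int); h,sa,v=hsv[...,0],hsv[...,1],hsv[...,2]
    out={}
    for nm,m,lo in (("green",(h>40)&(h<80)&(sa>100)&(v<150),30),("dark",((h>160)|(h<5))&(sa>170)&(v>110),250)):
        m=m.astype(np.uint8); m[:215]=0;m[350:]=0;m[:,:180]=0;m[:,390:]=0
        n,l,t,c=cv2.connectedComponentsWithStats(m)
        out[nm]=[(c[i],t[i]) for i in range(1,n) if t[i][4]>=lo]
    return out
E
python3 - <<'E'
from plate import *
np.set_printoptions(precision=2,suppress=True)
for n in ("w7","w8"):
    s,st=pickle.load(open(n+'.pkl','rb')); f=feats(s)
    for k in f:
        for c,t in f[k]: print(n,k,c,t)
wrist("w9"); goto([442.8,-117.7,90],.357)
E
```

```text
w7 green [268.61 256.11] [263 251  12  11 100]
w7 green [301.02 256.05] [296 251  11  11  96]
w7 green [269.64 328.68] [265 324  10  11  85]
w7 green [300.39 328.63] [296 324  10  11  84]
w7 dark [228.96 293.86] [213 279  33  30 776]
w7 dark [340.91 293.72] [325 279  33  31 782]
w8 green [268.62 256.13] [264 251  11  11  98]
w8 green [301.14 256.17] [296 251  11  11  99]
w8 green [269.72 328.62] [265 324  11  11  86]
w8 green [300.35 328.59] [296 324  10  11  83]
w8 dark [228.99 293.92] [213 279  33  31 778]
w8 dark [340.98 293.72] [325 279  33  30 780]
13.1 [ 440.78 -114.96   88.6 ] [-0.01  0.17  0.09  0.02  0.11 -0.21 -0.04] [ 0.73  0.15 -0.04]
pos [ 441.  -116.9   87.7] yaw 0.3611 j [ 0.43  0.33 -0.33  2.11  0.16  0.72 -1.21] t 13.15 | shift cm [ 0.14  0.14 -0.23] turn 0.0041
```

```bash
cat >> plate.py <<'E'
def order(f):
    g=sorted([c for c,_ in f["green"]],key=lambda c:c[1]); far=sorted(g[:2],key=lambda c:c[0]); near=sorted(g[-2:],key=lambda c:c[0])
    d=sorted([c for c,_ in f["dark"]],key=lambda c:c[0]); return np.array(far+near+d)
def model(abc):
    a,b,c=abc; return np.array([[-b,c],[b,c],[-b,-c],[b,-c],[-a,0],[a,0]])
def tp(q,abc):
    "q=(tx,ty,tz of top-centre in tool frame, tilt, yaw, roll)"
    m=model(abc); P=np.stack([m[:,1],m[:,0],0*m[:,0]],1)   # tool x = far, tool y = length
    return R.from_euler("ZYX",[q[4],q[3],q[5]]).apply(P)+q[:3]
def px(s,P):
    M=np.array(s["mount"]); q=(P-M[:3,3])@M[:3,:3]; x=q[:,0]/-q[:,2]; y=-q[:,1]/-q[:,2]; k=1+s["k1"]*(x*x+y*y)
    return np.stack([x*k*s["fx"]+s["cx"],y*k*s["fy"]+s["cy"]],1)
def pose6(s,abc):
    o=order(feats(s)); r=least_squares(lambda q:(px(s,tp(q,abc))-o).ravel(),[-1,1,-21.9,0,0,0]); return r
E
python3 - <<'E'
from plate import *
np.set_printoptions(precision=3,suppress=True)
s,st=pickle.load(open('w8.pkl','rb')); o=order(feats(s))
def fn(p): return (px(s,tp([p[0],p[1],-21.9,p[6],p[5],0],p[2:5]))-o).ravel()
r=least_squares(fn,[-1,1,25,7,16,0,0]); print(r.x,r.fun,r.cost)
r0=least_squares(lambda p:fn([*p,0]),[-1,1,25,7,16,0]); print(r0.x,r0.fun)
np.save("abc.npy",r0.x[2:5])
q=pose6(s,r0.x[2:5]); print(q.x,q.cost)
goto([442.8,-117.7,90],.357)
E
```

```text
[-1.926  0.548 23.115  6.507 17.135  0.     0.057] [-0.086  0.088  0.105 -0.004  0.109  0.056 -0.096  0.034 -0.016 -0.099
 -0.016 -0.074] 0.033557990291028156
[-1.849  0.548 23.112  6.511 16.585  0.   ] [ 0.021  0.166  0.001  0.073 -0.006  0.146  0.016  0.123 -0.016 -0.265
 -0.016 -0.243]
[ -1.81    0.548 -21.978   0.002   0.     -0.   ] 0.09693644613569623
pos [ 441.  -116.9   87.7] yaw 0.3611 j [ 0.43  0.33 -0.33  2.11  0.16  0.72 -1.21] t 13.15 | shift cm [ 0.141  0.141 -0.227] turn 0.0041
```

Run:
```python
from plate import *
np.set_printoptions(precision=3,suppress=True)
for n in ("w4","w5"):
    s,st=pickle.load(open(n+'.pkl','rb')); f=feats(s)
    g=sorted([c for c,_ in f["green"]],key=lambda c:c[1]); o=np.array(sorted(g[:2],key=lambda c:c[0])+sorted(g[-2:],key=lambda c:c[0])); print(n,len(g),o)
    def fn(p):
        tx,ty,b,c,yw=p[:5]; P=np.array([[b,-c,0],[b,c,0],[-b,-c,0],[-b,c,0]])
        return (px(s,R.from_euler("z",yw).apply(P)+[tx,ty,-20.7])-o).ravel()
    r=least_squares(fn,[0,0,6.5,16.5,0]); print(r.x,r.fun)
# joint: w8 with c fixed to candidates
s,st=pickle.load(open('w8.pkl','rb')); o=order(feats(s))
for c in (16.4,16.6,16.8,17.0,17.2):
    r=least_squares(lambda p:(px(s,tp([p[0],p[1],-21.9,p[4],0,0],[p[2],p[3],c]))-o).ravel(),[-1,1,23,6.5,0]); print(c,r.x,r.cost)
```

```text
w4 4 [[244.467 275.433]
 [325.289 275.433]
 [245.5   303.605]
 [324.267 303.605]]
[-0.67  -1.139  6.471 16.559  0.002] [ 0.064 -0.001 -0.054 -0.003 -0.065  0.005  0.056 -0.001]
w5 4 [[244.584 275.393]
 [325.289 275.433]
 [245.405 303.679]
 [324.267 303.628]]
[-0.677 -1.135  6.486 16.557  0.003] [-0.035  0.003 -0.046 -0.003  0.036 -0.039  0.047  0.04 ]
16.4 [-1.823  0.549 23.111  6.512 -0.019] 0.1536572402268912
16.6 [-1.852  0.549 23.112  6.511  0.003] 0.09528294680810973
16.8 [-1.881  0.549 23.113  6.509  0.024] 0.0575236002451803
17.0 [-1.908  0.549 23.114  6.508  0.044] 0.03816616278369252
17.2 [-1.935  0.549 23.115  6.507  0.063] 0.03543355636065605
```

Call:
move_arm(steps=[[[0.2,0.1,0,0],[0.2,0.1,0.8,0],[0.2,0.1,1.6,0],[0.2,0.1,1.6,0],[0.2,0.1,1.6,0]]])

```text
t: 13.65
eef_pos: [443.8, -119.6, 73.3]
tool_rot: [-3.092, -0.557, 0.001]
force: [0.2, -0.6, -0.5]
grip_width: 72.1
finger_force: 14.0
```

Run:
```python
from plate import *
from plant import read_state
np.set_printoptions(precision=3,suppress=True)
s,st=wrist("w10"); print(pose6(s,[23.11,6.51,16.57]).x); goto([443.8,-117.8,59],.357); print(read_state()["force"])
```

```text
13.65 [ 443.849 -119.554   73.281] [ 0.    -0.009 -0.003 -0.003 -0.002  0.002  0.001] [ 0.21 -0.61 -0.47]
[ -3.315   0.66  -18.227  -0.065  -0.001  -0.132]
pos [ 444.  -119.5   73.5] yaw 0.3563 j [ 0.43  0.36 -0.32  2.12  0.18  0.69 -1.23] t 13.7 | shift cm [ 0.038 -0.162  1.45 ] turn -0.0007
[ 0.635 -0.539 -0.346]
```

Run:
```python
from plate import *
np.set_printoptions(precision=2,suppress=True)
for n in ("w9","w10"):
    s,st=pickle.load(open(n+'.pkl','rb')); f=feats(s)
    for k in f:
        for c,t in f[k]: print(n,k,c,t)
```

```text
w9 green [301.18 256.25] [296 251  11  11  97]
w9 green [268.78 256.46] [264 252  11  10  93]
w9 green [269.76 328.9 ] [265 324  11  11  84]
w9 green [300.47 328.95] [296 324  10  11  83]
w9 dark [341.04 293.95] [325 279  33  31 788]
w9 dark [232.46 287.75] [216 280  30  20 338]
w10 green [301.08 256.26] [296 251  11  11  99]
w10 green [268.77 256.45] [264 252  11  10  93]
w10 green [269.72 328.87] [265 324  11  11  86]
w10 green [300.47 328.98] [296 324  10  11  85]
w10 dark [341.02 293.91] [325 279  33  31 786]
w10 dark [232.67 287.26] [216 280  30  19 308]
```

Call:
move_arm(steps=[[[0.05,-0.15,0.4,0],[0.05,-0.15,0.7,0],[0.05,-0.15,0.85,0],[0.05,-0.15,1.0,0],[0.05,-0.15,1.15,0],[0.05,-0.15,1.25,0],[0.05,-0.15,1.25,0]]])

```text
t: 14.4
eef_pos: [443.8, -117.7, 60.9]
tool_rot: [3.092, 0.558, -0.0]
force: [-3.0, 1.1, 3.1]
grip_width: 72.3
finger_force: 14.0
```

```bash
sed -i 's/(v>110)/(v>45)/' plate.py
cat > chk.py <<'E'
from plate import *
import sys
np.set_printoptions(precision=3,suppress=True)
s0,_=pickle.load(open('w10.pkl','rb')); print("ref",pose6(s0,[23.11,6.51,16.57]).x)
s,st=wrist(sys.argv[1]); r=pose6(s,[23.11,6.51,16.57]); q=r.x; print(q,"tilt deg",np.degrees(q[3]).round(2),"cost",r.cost)
Rp=R.from_euler("ZYX",[q[4],q[3],q[5]]); und=q[:3]+Rp.apply([0,0,10]); T=R.from_rotvec(st["tool_rot"])
print("underside in tool",und,"world",st["eef_pos"]+T.apply(und),"plate z world",T.apply(Rp.apply([0,0,-1])),"plate x",T.apply(Rp.apply([0,1,0])),"grip",st["grip_width"],st["finger_force"])
E
python3 chk.py w11
```

```text
ref [ -1.892   0.567 -22.012  -0.003  -0.     -0.001]
14.4 [ 443.775 -117.654   60.925] [ 0.002 -0.003  0.001 -0.001 -0.     0.003  0.003] [-3.02  1.06  3.1 ]
[ -3.232   0.571 -22.755   0.2    -0.002  -0.003] tilt deg 11.44 cost 0.15129172318527237
underside in tool [ -1.249   0.6   -12.953] world [ 442.818 -118.652   73.879] plate z world [-0.187 -0.066  0.98 ] plate x [ 0.351 -0.936  0.003] grip 72.27520583392727 14.000130146741867
```

Call:
move_arm(steps=[[[0,0,0.1,0],[0,0,0.2,0],[0,0,0.3,0],[0,0,0.36,0],[0,0,0.36,0]]])

```text
t: 14.95
eef_pos: [444.0, -117.6, 57.3]
tool_rot: [-3.092, -0.557, -0.0]
force: [-1.9, 0.4, 2.4]
grip_width: 72.3
finger_force: 14.0
```

```bash
python3 chk.py w12
```

```text
ref [ -1.892   0.567 -22.012  -0.003  -0.     -0.001]
14.95 [ 444.048 -117.614   57.342] [-0.    -0.001 -0.001 -0.    -0.003  0.001 -0.001] [-1.92  0.39  2.41]
[ -4.647   0.535 -22.89    0.364  -0.003  -0.003] tilt deg 20.86 cost 0.20660393538724622
underside in tool [ -1.085   0.557 -13.546] world [ 443.223 -118.516   70.887] plate z world [-0.335 -0.122  0.934] plate x [ 0.351 -0.936  0.003] grip 72.28744737884573 14.000226706266403
```

Call:
move_arm(steps=[[[0,0,0.04,0],[0,0,0.06,0],[0,0,0.06,0],[0,0,0.06,0]]])

```text
t: 15.4
eef_pos: [444.0, -117.6, 56.9]
tool_rot: [3.092, 0.558, 0.0]
force: [-1.8, 0.7, 2.5]
grip_width: 72.4
finger_force: 14.0
```

Call:
move_arm(steps=[[[0,0,-0.5,0],[0,0,-1.5,0],[0,0,-3.5,0],[0,0,-6,0],[0,0,-8,0],[0,0,-8,0],[0,0,-8,0]]])

```text
t: 16.1
eef_pos: [444.0, -117.8, 137.1]
tool_rot: [3.091, 0.557, 0.002]
force: [0.3, 0.9, -1.0]
grip_width: 72.8
finger_force: 14.0
```

```bash
python3 chk.py w13
```

```text
ref [ -1.892   0.567 -22.012  -0.003  -0.     -0.001]
16.1 [ 444.009 -117.827  137.094] [-0.002  0.024  0.005  0.018  0.002 -0.006 -0.003] [ 0.31  0.89 -0.95]
[ -4.629   0.571 -22.771   0.342  -0.002  -0.002] tilt deg 19.62 cost 0.2718127668688888
underside in tool [ -1.271   0.585 -13.352] world [ 443.007 -118.812  150.445] plate z world [-0.316 -0.115  0.942] plate x [ 0.35  -0.937  0.003] grip 72.77840052284579 13.999945521354675
```

Call:
move_arm(steps=[[[0,0,3,0],[0,0,6,0],[0,0,7.3,0],[0,0,7.7,0],[0,0,8,0],[0,0,8.1,0],[0,0,8.1,0],[0,0,8.1,0]]])

```text
t: 16.95
eef_pos: [444.1, -117.9, 56.3]
tool_rot: [3.091, 0.557, 0.001]
force: [-2.9, -1.2, 1.2]
grip_width: 72.2
finger_force: 14.0
```

Call:
move_arm(steps=[[[0,0,-0.5,0],[0,0,-1.5,0],[0,0,-3.5,0],[0,0,-6,0],[0,0,-8,0],[0,0,-8,0],[0,0,-8,0]]])

```text
t: 17.65
eef_pos: [444.4, -117.9, 136.4]
tool_rot: [3.091, 0.557, 0.003]
force: [0.3, -0.7, -1.5]
grip_width: 73.1
finger_force: 14.0
```

```bash
python3 chk.py w14
```

```text
ref [ -1.892   0.567 -22.012  -0.003  -0.     -0.001]
17.65 [ 444.395 -117.853  136.397] [-0.001  0.026  0.003  0.018  0.002 -0.006 -0.002] [ 0.33 -0.71 -1.49]
[ -4.793   0.568 -23.161   0.384  -0.004  -0.002] tilt deg 22.0 cost 0.3086294135036632
underside in tool [ -1.048   0.572 -13.889] world [ 443.585 -118.745  150.285] plate z world [-0.353 -0.13   0.927] plate x [ 0.352 -0.936  0.003] grip 73.05172348528535 13.99991825222969
```

Call:
move_arm(steps=[[[0.5,2,-1,0.026],[1.5,6,-2,0.026],[2.6,10,-2,0.026],[3.6,14,-2,0.026],[4.6,18,-2,0.026],[5.7,22,-2,0.026],[6.7,26,-2,0.026],[7.2,28,-2,0.026]]])

```text
t: 18.5
eef_pos: [609.4, -358.0, 153.2]
tool_rot: [-3.099, -0.514, 0.003]
force: [-0.3, -0.9, -0.0]
grip_width: 72.6
finger_force: 14.0
```

Call:
move_arm(steps=[[[0.2,0.6,0,0],[0.3,1.1,0,0],[0.3,1.1,0.8,0],[0.3,1.1,1.6,0],[0.3,1.1,1.8,0],[0.3,1.1,1.8,0],[0.3,1.1,1.8,0]]])

```text
t: 19.2
eef_pos: [615.6, -364.0, 138.1]
tool_rot: [3.098, 0.518, 0.0]
force: [-0.1, -0.3, -1.0]
grip_width: 72.6
finger_force: 14.0
```

```bash
python3 chk.py w15
python3 - <<'E'
from camfit import *
np.set_printoptions(precision=2,suppress=True)
s,st=pickle.load(open('w15.pkl','rb'))
for p in ([637.2,-358,97.2],):
    u=proj(s,np.array(p),st); print("lens pred",u,lensblob(s,u,25))
for x in (-1,1):
    k=np.array([651.76,-353.35,60])+x*44.5*np.array([.326,-.9455,0]); u,v=proj(s,k,st).round().astype(int); g=s["frame"].max(2)
    print("knob",u,v,[c for c in range(u-15,u+16) if g[v,c]<45],[r for r in range(max(0,v-25),v+26) if g[r,u]<45])
goto([616.4,-364.6,138.6],.331)
E
```

```text
ref [ -1.892   0.567 -22.012  -0.003  -0.     -0.001]
19.2 [ 615.626 -363.986  138.093] [ 0.002 -0.002  0.001 -0.009 -0.002 -0.    -0.001] [-0.09 -0.3  -0.99]
[ -4.809   0.569 -22.938   0.382  -0.003   0.   ] tilt deg 21.86 cost 0.22962254550930025
underside in tool [ -1.085   0.554 -13.658] world [ 614.777 -364.861  151.751] plate z world [-0.352 -0.122  0.928] plate x [ 0.328 -0.945 -0.   ] grip 72.59197047110264 13.999897688627243
lens pred [286.27 199.32] (np.float64(285.2857142857143), np.float64(199.63809523809525), 105)
knob 217 162 [211, 212, 213, 214, 215, 216, 217, 218, 219, 220] [149, 150, 151, 152, 153, 154, 155, 156, 157, 158, 159, 160, 161, 162, 163, 164, 165, 166, 167, 168, 169, 170, 171, 172, 173, 174]
knob 356 162 [350, 351, 352, 353, 354, 355, 356, 357, 358, 359, 360] [149, 150, 151, 152, 153, 154, 155, 156, 157, 158, 159, 160, 161, 162, 163, 164, 165, 166, 167, 168, 169, 170, 171, 172, 173, 174, 175]
pos [ 615.7 -364.1  138.3] yaw 0.331 j [ 0.61  0.65 -0.24  1.42  0.16  1.09 -0.89] t 19.25 | shift cm [ 0.05  0.07 -0.03] turn 0.0
```

Run:
```python
from camfit import *
np.set_printoptions(precision=3,suppress=True)
V=[("w7",(232.7,119.2),(370.5,122.5),(302.36,151.74)),("w8",(229.5,20.5),(375.5,25),(304.24,39.73)),("w15",(215.5,161.5),(355.2,162),(285.29,199.64))]
D=[(pickle.load(open(n+'.pkl','rb')),a,b,c) for n,a,b,c in V]
def fn(p,lens=40):
    H,X,Y,Z=head(p[:4]); e=[]
    if X[1]>0: X=-X
    for (s,st),a,b,c in D:
        e+=list(proj(s,H-p[4]*X,st)-a)+list(proj(s,H+p[4]*X,st)-b)+list(proj(s,H+lens*Z,st)-c)
    return e
r=least_squares(fn,[651.7,-353.4,-1.24,.39,44]); print(r.x,"tilt",np.degrees(r.x[3]),np.array(r.fun))
H,X,Y,Z=head(r.x[:4]); F=H+100*Z; print("focus",F,"Z",Z,"X",X)
s,st=D[2][0]; U=np.array([614.777,-364.861,151.751]); Pz=np.array([-.352,-.122,.928])
print("err in head axes",[(U-F)@a for a in (X,Y,Z)],"angle",np.degrees(np.arccos(Pz@Z)))
T=R.from_rotvec(st["tool_rot"]).as_matrix(); print("shift cm",T.T@(F-U)/10)
```

```text
[ 651.562 -352.825   -1.243    0.391   44.576] tilt 22.38375920965572 [-0.515 -0.335 -0.725  0.156  0.259 -0.179 -0.343  0.006 -0.084  0.096
  0.103  0.495  0.384  0.206  0.301 -0.107  0.482 -0.474]
focus [ 615.508 -365.082  152.465] Z [-0.361 -0.123  0.925] X [ 0.322 -0.947  0.   ]
err in head axes [np.float64(-0.4448428940643452), np.float64(-0.8459782652250064), np.float64(-0.4242081278366393)] angle 0.6076518203021108
shift cm [ 0.062  0.045 -0.071]
```

Within 1 mm and 0.6°. One final trim, then settle.

Call:
move_arm(steps=[[[0.06,0.05,-0.07,0],[0.06,0.05,-0.07,0],[0.06,0.05,-0.07,0],[0.06,0.05,-0.07,0],[0.06,0.05,-0.07,0],[0.06,0.05,-0.07,0]]])

```text
t: 19.85
eef_pos: [616.3, -364.6, 138.5]
tool_rot: [3.099, 0.517, -0.0]
force: [0.2, -0.0, -1.6]
grip_width: 72.6
finger_force: 14.0
```

```bash
python3 chk.py w16
```

```text
ref [ -1.892   0.567 -22.012  -0.003  -0.     -0.001]
19.85 [ 616.314 -364.56   138.47 ] [ 0.001 -0.     0.002  0.    -0.     0.001  0.002] [ 0.16 -0.04 -1.63]
[ -4.871   0.582 -22.844   0.38   -0.004  -0.002] tilt deg 21.8 cost 0.21312963095398202
underside in tool [ -1.158   0.586 -13.559] world [ 615.41  -365.489  152.029] plate z world [-0.351 -0.12   0.928] plate x [ 0.328 -0.945  0.002] grip 72.59194939429526 13.999930322170258
```

```bash
python3 -c "
from plant import ctrl
print(ctrl.finish_job())"
```

```text
the job is handed in; nothing more can be done
None
```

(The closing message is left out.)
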